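Weigh a counterweight on the sprung hook balance

TASK

Weigh the counterweight: hang it by its eye on the balance's sprung hook, letting the spring take up the load gradually, with no jerk, rebound or hard push, then let go and wait until it hangs still and the pointer has settled. Then record the reading: slide the red index by its knob until it is level with the black pointer, and leave the counterweight hanging there at rest. Keep the gripper off the hook arm and do not disturb the other things on the bench.

Things in the scene. Friction and masses are not known exactly. Their poses are not given: they have to be found in the camera images.
- casting_center (a point): centre, half-way up, of the loose counterweight: dark iron cylinder 46 mm across, 58 mm high, yellow band, a bright steel eye bolt upright on top; 122 mm tall in all. Solid and cored ones look alike: it weighs 0.25 to 0.91 kg, unknown. Starts standing on the bench. Axes: x across the eye's legs, y through its hole, z up
- casting_eye (a point): middle of the eye, 90 mm above the counterweight's underside; same axes. 10 mm round bar: two upright legs, 44 mm over their outsides along x, straight from 77 to 100 mm above the underside, and a half-round top. The hole is 24 mm wide and reaches from 17 mm below to 22 mm above this point. Best gripped across the outsides of the legs; the hook then passes between the fingers
- casting: the same counterweight; origin at the centre of its underside, z up
- balance: bench hook balance, fixed on the bench: foot 130 x 124 mm, 18 mm high; grey housing 56 mm (x) x 62 mm (y) on its middle, up to 271 mm. Origin at the centre of the foot's underside. White scale (lines 5 mm apart) on its -x face, sprung hook arm out of its -y face, index knob on top
- hook_seat (a point): top of the bar in mid-seat, where the eye's top comes to rest; 139 mm from the balance's centre, 191 mm above the bench unloaded; moves with the hook. Axes as balance: +y along the arm to the housing. Seat bottom 14 mm long (y). Tip ends 25 mm beyond (-y) and 20 mm above this point; the hook's lowest part is 8 mm below it, the arm behind rises 8 mm above it
- hook (a joint): dip of the sprung hook arm with the black pointer (one piece, sliding straight up and down; a steel bar 8 mm thick out along the balance's -y), in m: 0 unloaded, growing downward, stop at 0.056. The spring gives 180 N per m (the arm's own weight is balanced), so the counterweight settles at 0.013 to 0.050. Lightly damped: left to itself it bobs at about 3 Hz for two or three seconds
- pointer_mark (a point): inner end of the black pointer on the scale, 240 mm above the bench when unloaded; moves down with the hook. Axes as those of balance
- index_mark (a point): inner end of the red index on the scale, beside the pointer; moves with the index rod. Level with the pointer when both have the same height. Axes as those of balance
- index_rod (a joint): how far the index rod is pushed down, in m: 0 fully up, 0.055 fully down. Friction (about 2.5 N) holds it wherever it is left; at index_rod = hook the two marks are level
- knob_top (a point): centre of the flat top of the red index knob, on the rod above the housing: 20 mm across, 14 mm high, its top 346 mm above the bench when fully up. It can be pushed down from above, or gripped and slid either way
- oil_bottle: blue oil bottle with a white spout, 43 mm across, 126 mm tall, standing loose near the balance; origin at the centre of its underside. A bystander: leave it alone
- ring_gauge: steel ring gauge, 62 mm across, 20 mm high, lying flat and loose near the balance; origin at the centre of its underside. A bystander: leave it alone
- master_bush: dark stepped master bush, 56 mm across, 53 mm high, standing loose beyond the counterweight; origin at the centre of its underside. A bystander: leave it alone
Not all that is in view belongs to the job. Of the things that look like the casting, take the one that is farthest to the robot's left at the start.

How it is judged:
On the way, in this order (a step that is already met when the one before it is completed fails the run):
1. the counterweight hangs by its eye in the hook's seat, released, and has settled for a second (contact force between casting and hook above 1 N and contact force between the fingers and casting below 0.1 N and distance between casting_eye and hook_seat below 0.032 m and angle between casting_center's own z axis and vertical below 0.2 rad and value of joint hook above 0.01 m and velocity of joint hook between -0.008 and 0.008 m/s and linear speed of casting below 0.02 m/s), for 1 s.
2. the red index is level with the settled black pointer, within 3 mm (all of step 1 and z of index_mark in the frame of pointer_mark between -0.003 and 0.003 m), for 0.2 s.
At the end, for the whole second after the job is handed in: The counterweight hangs by its eye in the seat of the hook (eye middle within 32 mm of the seat point, tilted less than 0.2 rad), untouched by the gripper and at rest (under 0.02 m/s; hook under 0.008 m/s, dipped over 10 mm), and the red index stands level with the black pointer within 3 mm (all of step 2).
It fails at once if the hook is jerked: it dips or rebounds faster than 0.1 m/s (velocity of joint hook above 0.1 m/s or velocity of joint hook below -0.1 m/s).
It fails at once if the counterweight bears on the hook with more than 15 N (shock or push) (contact force between casting and hook above 15 N).
It fails at once if the robot itself presses on the hook arm with more than 3 N (contact force between any of the fingers, the arm and hook above 3 N).
It fails at once if a bystander is disturbed: moved by more than 15 mm (distance of any of oil_bottle, ring_gauge, master_bush from where it was at the start of the episode above 0.015 m).
It also fails if it takes over 61 s, if anything falls off the work surface, if the arm or the gripper's body presses on something with over 40 N, if the wrist force passes 120 N, or if a joint passes its speed limit or range.

ROBOT

A 7-joint arm with a two-finger parallel gripper is mounted at the origin on a cart in front of the work surface, level with it; the furniture and walls round the work are solid. World frame = base frame: x ahead of the robot, y to its left, z up, the work surface at z = 0. Lengths are in m, angles in rad, forces in N, time in s.
With the tool pointing down it reaches from about 0.4 to 0.85 m from the base axis. Payload 4.5 kg.
Tool frame: the origin (TCP) lies on the centre line of the jaws, within the pads' length; the fingertips stand r.tcp_to_tips ahead of it and the grasp point (between the pads) lies 11 mm behind it (r.tcp_to_tips is the distance from the TCP to the fingertips, in m); y points along the fingers, x is the direction in which the jaws open and shut, and the axes are right-handed (so a half turn about y gives the same grasp; the last joint's range is limited). The gripper opens to 88 mm and grips with 3 to 60 N. Pads are 18 mm wide; open, the fingers measure 123 mm over their backs; the gripper's body (75 mm by 187 mm) begins 45 mm behind the grasp point.
Start: joints at [-1.27, 0.689, -0.195, 1.565, 0.157, 0.902, -0.215], TCP at [0.165, 0.603, 0.247] pointing down, gripper open.
Joint ranges: [-3.01, 3.01], [-0.46, 2.08], [-1.47, 1.51], [0.13, 2.56], [-1, 4.14], [0.04, 2.09], [-2.66, 2.66]. Speed limits (rad/s): [2.57, 2.57, 3.14, 3.14, 3.14, 3.14, 3.14].

INTERFACE

Orientations are given as a unit quaternion [x, y, z, w].
In Python, from plant import r gives the robot as it stands. The module is installed in compiled form; this text tells all that it offers.
- The arm moves only by the shell command python3 -m inch 'ROWS' [OPENING] [FORCE]. ROWS is text: rows parted by semicolons, each of 4 numbers parted by spaces: the shift along the tool's x, y, z in mm, then the turn about the tool's y in degrees. In form: x y z spin; .... A call has 1 to 10 rows; each row is the pose to reach, as a shift and turn from the pose commanded when the call began, along the tool's axes at that moment; what a row does not reach only later rows make up. A row lasts 1/10 s, in which the tool goes at most 50 mm and 8.59 degrees, less where a joint would pass 70% of its speed; a pose out of reach is approached as far as the arm can. A call with a gripper value outside its range is refused whole. OPENING is the gripper command: -1 is shut, 1 is fully open, values between are in proportion, set as the call begins (- or left out, the last holds). The fingers move at their own pace and stop on an object; FORCE is the grip in N (left out, the last holds). Time passes only in rows, so rows that repeat a pose let the fingers close. It gives the time, the measured TCP pose, the force and the opening at its end, in the units of the state.
- r.get_state(): the state, without advancing time (a new reading comes with each control period).
- r.snapshot(name): name is "scene" or "top" or "wrist"; returns a dict with "frame" (400x640x3 uint8, red, green, blue), "intrinsics" (3x3 intrinsics, pixels), "dist_coeffs" ([k1, k2, p1, p2, k3] as OpenCV has them; the pictures are not rectified), "R" (3x3) and "t" (3): a world point X has camera coordinates R X + t. Camera axes: x right, y down, z forward; pixel columns grow to the right and rows downward; lengths in m; the calibration is good to about 2 mm. A picture is of the moment at which its call begins. There is no depth.
- r.finish_job(): hands the job in, once; it reports no verdict.
Trained networks look in the newest picture that a camera, given by its name, has taken for a name from the list of things; names that differ only in an ending like _2 or _b are one class to them, and where a whole thing is asked for, a point or a joint stands for the part that bears it (a point fixed in the world has none). Each returns a list of dicts, best first, with "p" (0 to 1); they miss things now and then, are a little off and sometimes report something else, mostly with a low value. They report only what shows in the picture. A call takes as long as a camera call. They do not tell look-alikes from the thing itself.
- r.trace(camera, name): "region" (400x640 bool, what is visible of it) and "centre" ([row, column] in pixels, amid what is visible of it).
- r.tip_of(camera, name): "centre" ([row, column] in pixels: a listed point, or the origin of a listed thing).
The state is a dict: "clock": time; "q": joint angles; "qd": joint speeds; "joint_torque": joint torques, N m; "tool_pos": TCP position; "eef_rot": TCP orientation; "contact_force": force on the tool from outside, world axes, zero at the start; "moment": the same for the moment, N m; "opening": opening from 0.0 (shut) to 1.0 (fully open).
Only numpy, scipy, OpenCV 4.12 (cv2) and the standard library are available. Lean on these libraries where they do the work, as an engineer would, in place of code of your own. Each camera call takes 0.05 s, during which the arm holds its last target.

## Working session

There is one attempt and no reset: what is moved stays moved. The work goes in short steps, Python scripts to look and compute and a shell command to move; the robot and the scene stay as the last step left them, time stands still between calls to the robot, and variables do not carry over. Pictures are saved under pics/ and viewed, and the job is handed in when it is done.

```bash
mkdir -p pics; cat > h.py <<'E'
from plant import r
import numpy as np, cv2
from scipy.spatial.transform import Rotation as Ro
def snap(c,name=None):
    s=r.snapshot(c)
    if name: cv2.imwrite('pics/'+name+'.png',s['frame'][:,:,::-1])
    return s
def ray(s,rc):
    u=cv2.undistortPoints(np.array([[[rc[1],rc[0]]]],float),s['intrinsics'],np.array(s['dist_coeffs']))[0,0]
    R=np.array(s['R']);t=np.array(s['t'])
    return -R.T@t, R.T@np.array([u[0],u[1],1])
def atz(s,rc,z):
    o,d=ray(s,rc); return o+d*(z-o[2])/d[2]
def tri(obs):
    A=np.zeros((3,3));b=np.zeros(3)
    for s,rc in obs:
        o,d=ray(s,rc);d=d/np.linalg.norm(d);P=np.eye(3)-np.outer(d,d);A+=P;b+=P@o
    X=np.linalg.solve(A,b)
    return X,[np.linalg.norm((np.eye(3)-np.outer(d/np.linalg.norm(d),d/np.linalg.norm(d)))@(X-o)) for o,d in [ray(s,rc) for s,rc in obs]]
def proj(s,X):
    p,_=cv2.projectPoints(np.array([X],float),cv2.Rodrigues(np.array(s['R']))[0],np.array(s['t'],float),s['intrinsics'],np.array(s['dist_coeffs']))
    return p[0,0][::-1]
E
python3 - <<'E'
from h import *
for c in ['scene','top','wrist']: 
    s=snap(c,c+'0'); print(c,-np.array(s['R']).T@s['t'])
    for n in ['casting','casting_eye','casting_center','balance','hook_seat','knob_top','pointer_mark','index_mark','oil_bottle','ring_gauge','master_bush']:
        print(n,[(np.round(d['p'],2),np.round(d['centre'],1).tolist()) for d in r.tip_of(c,n)])
st=r.get_state(); print({k:np.round(v,3) for k,v in st.items()}, r.tcp_to_tips)
print(Ro.from_quat(st['eef_rot']).as_matrix().round(3))
E
```

```text
scene [ 0.02331843 -0.54283943  0.96425429]
casting [(np.float64(0.69), [285.9, 340.0]), (np.float64(0.59), [329.4, 350.6]), (np.float64(0.58), [314.8, 320.0]), (np.float64(0.26), [211.0, 263.3])]
casting_eye [(np.float64(0.89), [291.3, 319.8]), (np.float64(0.81), [307.6, 350.2]), (np.float64(0.71), [269.3, 341.6]), (np.float64(0.63), [262.5, 295.9])]
casting_center [(np.float64(0.84), [316.5, 350.6]), (np.float64(0.64), [271.4, 335.9]), (np.float64(0.57), [300.2, 318.3]), (np.float64(0.55), [265.1, 297.2])]
balance [(np.float64(0.93), [212.2, 263.9])]
hook_seat [(np.float64(0.6), [195.5, 280.6]), (np.float64(0.34), [271.1, 371.1])]
knob_top [(np.float64(0.64), [114.1, 249.8])]
pointer_mark []
index_mark []
oil_bottle [(np.float64(0.78), [193.3, 286.2])]
ring_gauge [(np.float64(0.48), [209.1, 308.6])]
master_bush [(np.float64(0.86), [271.5, 370.9])]
top [0.41861796 0.06984227 1.43120809]
casting [(np.float64(0.68), [241.4, 385.2]), (np.float64(0.64), [229.6, 414.8]), (np.float64(0.59), [232.3, 348.8])]
casting_eye [(np.float64(0.78), [236.9, 386.1]), (np.float64(0.78), [231.9, 421.1]
[... 729 characters left out ...]
nter []
balance []
hook_seat []
knob_top []
pointer_mark []
index_mark []
oil_bottle []
ring_gauge []
master_bush []
{'clock': np.float64(1.8), 'q': array([-1.27 ,  0.689, -0.195,  1.565,  0.157,  0.903, -0.215]), 'qd': array([-0.002,  0.   ,  0.001, -0.001,  0.001,  0.   ,  0.   ]), 'joint_torque': array([ 0.0000e+00, -5.2749e+01, -1.2670e+00, -1.5374e+01, -5.2000e-02,
       -1.0000e-03,  0.0000e+00]), 'tool_pos': array([0.165, 0.603, 0.247]), 'eef_rot': array([-0.562, -0.429,  0.429,  0.562]), 'contact_force': array([ 0.204, -0.551, -0.522]), 'moment': array([0.024, 0.011, 0.012]), 'opening': np.float64(1.001)} 0.008
[[ 0.264  0.    -0.965]
 [ 0.965  0.     0.264]
 [ 0.    -1.    -0.   ]]
```

View pics/scene0.png

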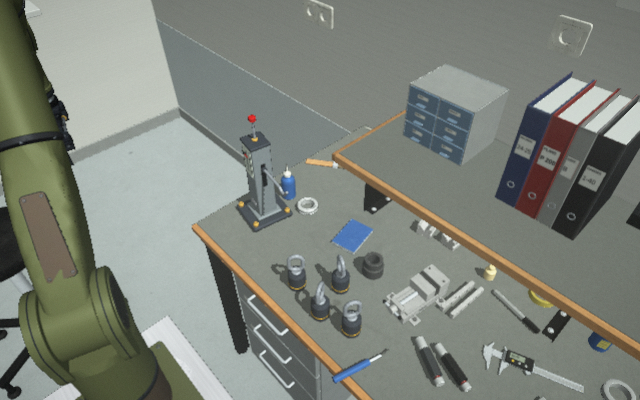

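View pics/top0.png

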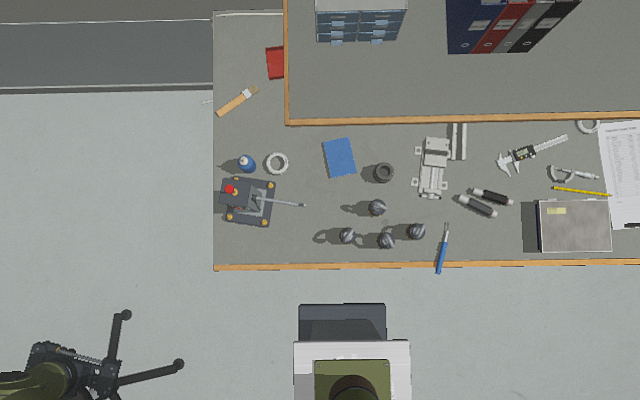

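View pics/wrist0.png

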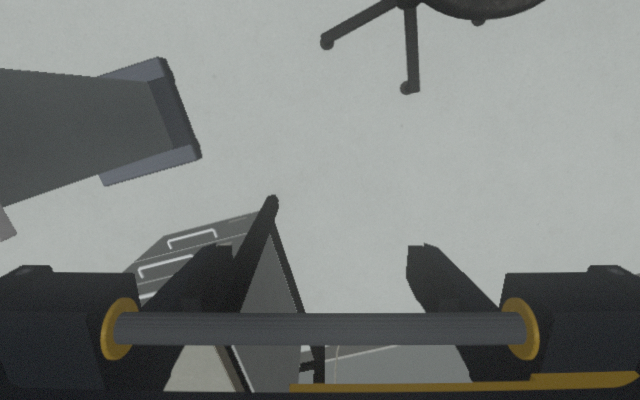

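```bash
python3 - <<'E'
import cv2,numpy as np
a=cv2.imread('pics/top0.png');b=cv2.imread('pics/scene0.png')
A=cv2.resize(a[150:255,215:445],None,fx=3.4,fy=3.4,interpolation=3)
cv2.imwrite('pics/c1.png',A)
B=cv2.resize(b[100:345,225:375],None,fx=2.4,fy=2.4,interpolation=3)
C=cv2.resize(b[245:300,270:325],None,fx=7,fy=7,interpolation=3)
o=np.zeros((B.shape[0],B.shape[1]+C.shape[1],3),np.uint8);o[:,:B.shape[1]]=B;o[:C.shape[0],B.shape[1]:]=C
cv2.imwrite('pics/c2.png',o)
E
```

```text
(no output)
```

View pics/c1.png

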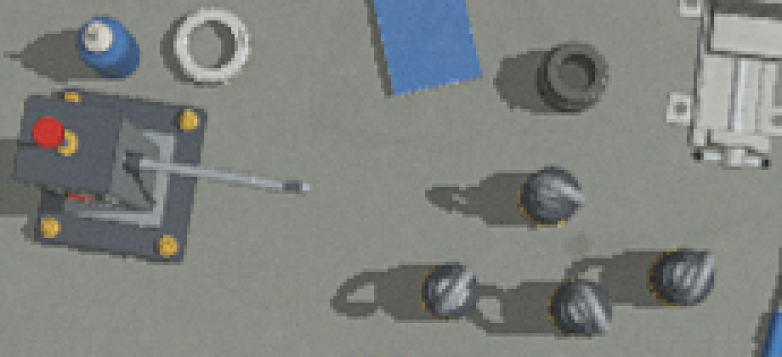

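View pics/c2.png

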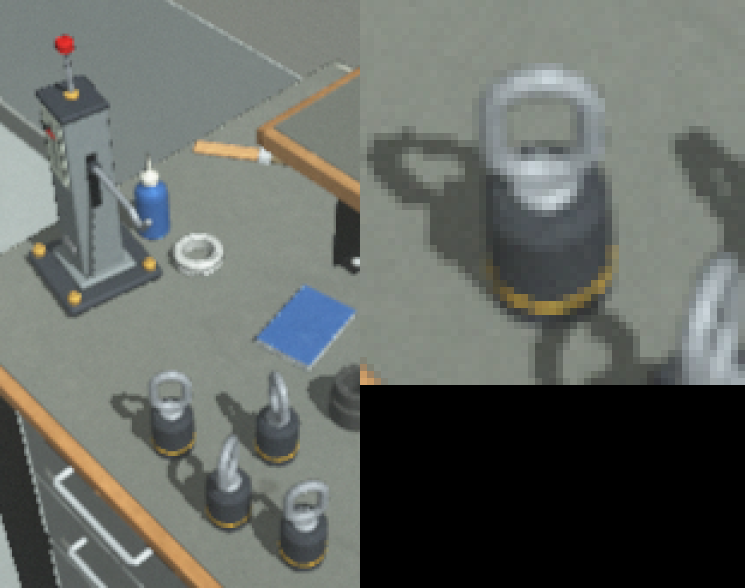

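```bash
python3 - <<'E'
from h import *
import pickle
S={c:r.snapshot(c) for c in ['scene','top']}
pickle.dump(S,open('S.pkl','wb'))
s,t=S['scene'],S['top']
def T(n,a,b): 
    X,e=tri([(s,a),(t,b)]); print(n,X.round(4),np.round(e,4))
    return X
T('eye',(262.5,295.9),(234.8,345.9))
T('knob',(114.1,249.8),(188.9,226.8))
T('seat?',(195.5,280.6),(204.5,295.9))
print('seat top',atz(t,(204.5,295.9),.191)); print('seat scene',atz(s,(195.5,280.6),.191))
print('bal',atz(s,(212.2,263.9),0),atz(t,(201.4,255),0))
print('knob z',atz(s,(114.1,249.8),.346),atz(t,(188.9,226.8),.346))
print('bottle',atz(s,(193.3,286.2),0),atz(t,(168.1,249.6),0)); print('bush',atz(s,(271.5,370.9),0),atz(t,(173.4,383),0))
print('eye z',atz(s,(262.5,295.9),.09),atz(t,(234.8,345.9),.09))
print('ring',atz(s,(209.1,308.6),0))
# others
for n,a,b in [('b',(269.3,341.6),(209.5,381)),('c',(291.3,319.8),(236.9,386.1)),('d',(307.6,350.2),(231.9,421.1))]: T(n,a,b)
# foot screws in top: crop px -> image
f=lambda x,y:(150+y/3.4,215+x/3.4)
for p in [(72,97),(189,120),(168,245),(50,227)]: print(atz(t,f(*p),.022).round(4))
print('arm',atz(t,f(150,165),.195),atz(t,f(290,186),.2),atz(t,f(308,188),.21))
E
```

```text
eye [0.4408 0.0071 0.0859] [0.0004 0.0004]
knob [0.5375 0.2731 0.349 ] [0.0014 0.0014]
seat? [0.5119 0.1354 0.1808] [0.0042 0.0042]
seat top [0.51465734 0.13253808 0.191     ]
seat scene [0.50192576 0.12869758 0.191     ]
bal [0.53667349 0.27252202 0.        ] [0.54036687 0.25776597 0.        ]
knob z [0.53883988 0.27790521 0.346     ] [0.53903379 0.27292196 0.346     ]
bottle [0.63942413 0.29015275 0.        ] [0.6357148  0.27255982 0.        ]
bush [ 0.60719286 -0.09963281  0.        ] [ 0.61306884 -0.10540908  0.        ]
eye z [0.43921567 0.00427694 0.09      ] [0.44037568 0.00749289 0.09      ]
ring [0.64362259 0.18872388 0.        ]
b [ 0.5059 -0.0869  0.0892] [0.0008 0.0008]
c [ 0.4304 -0.0962  0.0837] [0.0034 0.0034]
d [ 0.4414 -0.1841  0.1035] [0.0037 0.0037]
[0.6037 0.3072 0.022 ]
[0.5828 0.211  0.022 ]
[0.4806 0.2291 0.022 ]
[0.497  0.3255 0.022 ]
arm [0.53062767 0.22203993 0.195     ] [0.5132632  0.12142106 0.2       ] [0.51084125 0.10827931 0.21      ]
```

Look-alikes in the scene picture (row, col): (272,296), (270,340), (303,319), (320,350). The last three sit at y = -0.09, -0.10 and -0.18. The first is at y = +0.007, so it is farthest left and is the one I want. The crop confirms an upright eye with its hole facing the scene camera. I'll go there now.

```bash
python3 -m inch '-32 -6 -29 8; -64 -12 -58 16; -96 -18 -87 24; -128 -24 -116 32; -160 -30 -145 40; -192 -36 -174 48; -224 -42 -203 56; -256 -48 -232 64; -288 -54 -261 72; -318 -60 -289 80'; python3 - <<'E'
from h import *
st=r.get_state();R=Ro.from_quat(st['eef_rot']).as_matrix();print(st['q'].round(2))
d=np.array([.43,.007,.28])-st['tool_pos'];print(R.T@d*1000,R.round(3), np.degrees(np.arctan2(R[1,0],R[0,0])))
E
```

```text
clock: 2.9
tool_pos: [0.3603, 0.2183, 0.3073]
eef_rot: [-0.706, 0.034, -0.035, 0.707]
contact_force: [1.5, 0.6, 0.1]
opening: 1.001
[-0.8   0.34  0.2   2.07 -0.1   0.74 -0.63]
[  90.05462042   27.17981911 -203.4564419 ] [[ 0.995  0.001  0.098]
 [-0.098  0.001  0.995]
 [ 0.001 -1.     0.001]] -5.623768485638858
```

```bash
python3 -m inch '15 3 -34 7; 30 6 -68 14; 45 10 -102 21; 60 14 -136 28; 75 20 -170 35; 88 26 -200 40; 88 26 -200 40'; python3 - <<'E'
from h import *
st=r.get_state();R=Ro.from_quat(st['eef_rot']).as_matrix();print(st['q'].round(2),R.round(3))
s=snap('wrist','w1')
print(-np.array(s['R']).T@s['t'],proj(s,[.4405,.007,.09]))
for n in ['casting','casting_eye','casting_center']:
  print(n,[(np.round(d['p'],2),np.round(d['centre'],1).tolist()) for d in r.tip_of('wrist',n)])
E
```

```text
clock: 3.6
tool_pos: [0.4298, 0.0084, 0.2806]
eef_rot: [0.652, -0.274, 0.276, -0.651]
contact_force: [-0.6, 0.4, 0.3]
opening: 1.002
[-0.4   0.41  0.39  2.1  -0.24  0.68 -0.64] [[ 0.697  0.001  0.717]
 [-0.717 -0.002  0.697]
 [ 0.003 -1.    -0.001]]
[0.48633575 0.0634441  0.41899349] [171.013204   326.87142271]
casting [(np.float64(0.81), [242.1, 422.2]), (np.float64(0.78), [157.9, 325.0]), (np.float64(0.65), [219.6, 371.5]), (np.float64(0.58), [159.8, 412.0])]
casting_eye [(np.float64(0.91), [246.5, 383.2]), (np.float64(0.85), [175.0, 433.0]), (np.float64(0.64), [174.3, 326.7])]
casting_center [(np.float64(0.96), [167.9, 327.1]), (np.float64(0.94), [167.8, 425.3]), (np.float64(0.85), [262.7, 436.4]), (np.float64(0.78), [235.6, 379.1])]
```

View pics/w1.png

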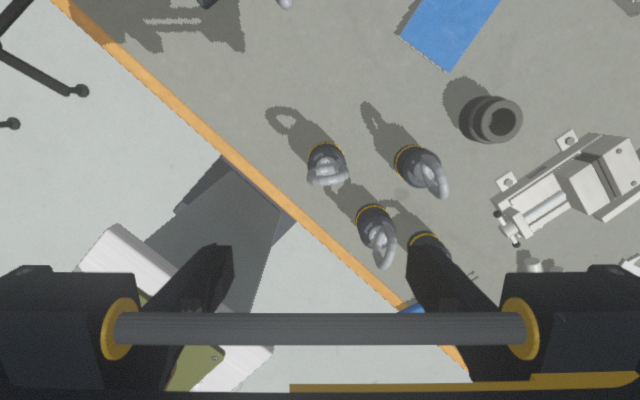

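```bash
python3 - <<'E'
import cv2
a=cv2.imread('pics/w1.png')
cv2.imwrite('pics/c3.png',cv2.resize(a[135:200,295:360],None,fx=9,fy=9,interpolation=3))
E
```

```text
(no output)
```

View pics/c3.png

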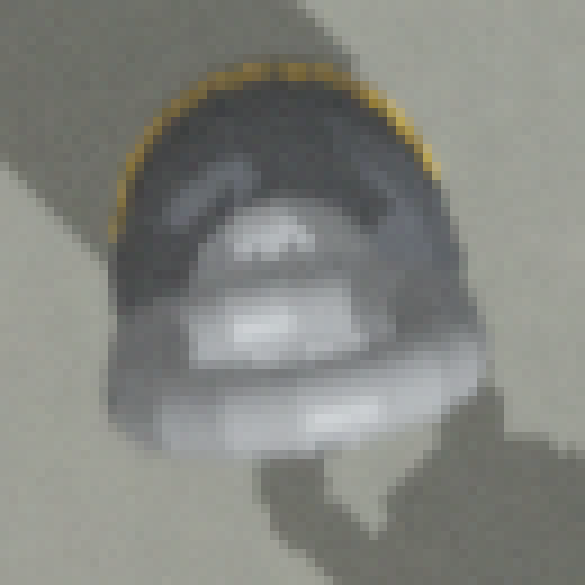

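```bash
cat > ov.py <<'E'
from h import *
def eyepts(c,yaw):
    x=np.array([np.cos(yaw),np.sin(yaw),0]);P=[]
    for w in (17,22,12):
        a=[(-w,77),(-w,100)]+[(-w*np.cos(t),100+w*np.sin(t)) for t in np.linspace(0,np.pi,15)]+[(w,100),(w,77)]
        P.append([np.array([c[0],c[1],0])+x*u/1000+np.array([0,0,v/1000]) for u,v in a])
    return P
def over(s,c,yaw,box,f,name):
    a=cv2.resize(s['frame'][box[0]:box[1],box[2]:box[3],::-1],None,fx=f,fy=f,interpolation=3)
    for P,col in zip(eyepts(c,yaw),[(0,0,255),(0,255,0),(255,0,0)]):
        q=np.array([[(proj(s,p)[1]-box[2]+.5)*f,(proj(s,p)[0]-box[0]+.5)*f] for p in P]).astype(int)
        cv2.polylines(a,[q],False,col,1)
    cv2.imwrite('pics/'+name+'.png',a); return a
E
python3 - <<'E'
from ov import *
s=r.snapshot('wrist')
a=atz(s,(180.5,308.9),.102);b=atz(s,(174.4,348.5),.102);print(a,b,(a+b)/2,np.linalg.norm(a-b),np.degrees(np.arctan2(*(b-a)[[1,0]])))
im=[over(s,(.4405,.007),np.radians(y),(135,200,295,360),6,'x') for y in (-46,-36)]
cv2.imwrite('pics/c4.png',np.hstack(im))
E
```

```text
[0.42098504 0.02127863 0.102     ] [ 0.45370506 -0.00261143  0.102     ] [0.43734505 0.0093336  0.102     ] 0.04051339637376093 -36.13451840224801
```

View pics/c4.png

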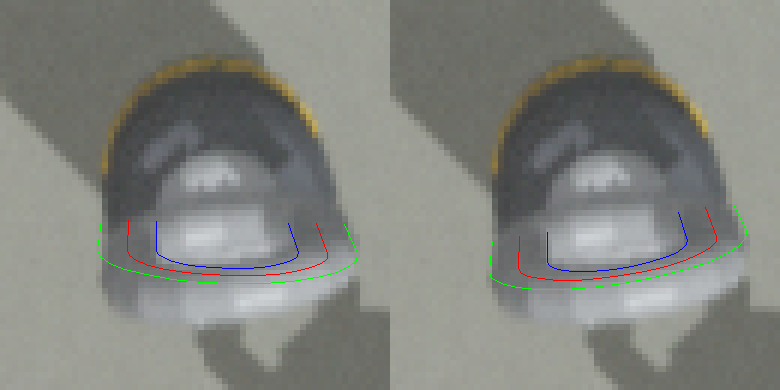

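```bash
python3 -m inch '4 40 2 -5; 8 80 5 -10; 8 120 5 -10; 8 130 5 -10; 8 130 5 -10'; python3 - <<'E'
from ov import *
st=r.get_state();R=Ro.from_quat(st['eef_rot']).as_matrix();print(R.round(3))
s=snap('wrist','w2')
print(proj(s,[.439,.0058,.09]))
for n in ['casting_eye','casting_center']:
  print(n,[(np.round(d['p'],2),np.round(d['centre'],1).tolist(),atz(s,d['centre'],.09).round(4)) for d in r.tip_of('wrist',n)])
c=proj(s,[.439,.0058,.1]).astype(int)
b=(max(0,c[0]-60),c[0]+60,c[1]-60,c[1]+60)
over(s,(.439,.0058),np.radians(-36),b,5,'c5')
E
```

```text
clock: 4.35
tool_pos: [0.4372, 0.0113, 0.1501]
eef_rot: [0.674, -0.215, 0.213, -0.674]
contact_force: [-0.0, -0.2, 0.9]
opening: 1.001
[[ 0.817 -0.003  0.577]
 [-0.577  0.     0.817]
 [-0.003 -1.    -0.001]]
[228.05692609 326.25699624]
casting_eye [(np.float64(0.93), [226.2, 328.3], array([0.4409, 0.0061, 0.09  ])), (np.float64(0.92), [343.3, 388.0], array([ 0.4233, -0.0989,  0.09  ])), (np.float64(0.75), [261.5, 484.5], array([ 0.5144, -0.0782,  0.09  ]))]
casting_center [(np.float64(0.88), [370.5, 450.3], array([ 0.4496, -0.1505,  0.09  ])), (np.float64(0.84), [215.0, 327.8], array([0.4451, 0.0128, 0.09  ])), (np.float64(0.7), [240.2, 465.7], array([ 0.5111, -0.056 ,  0.09  ]))]
```

View pics/c5.png

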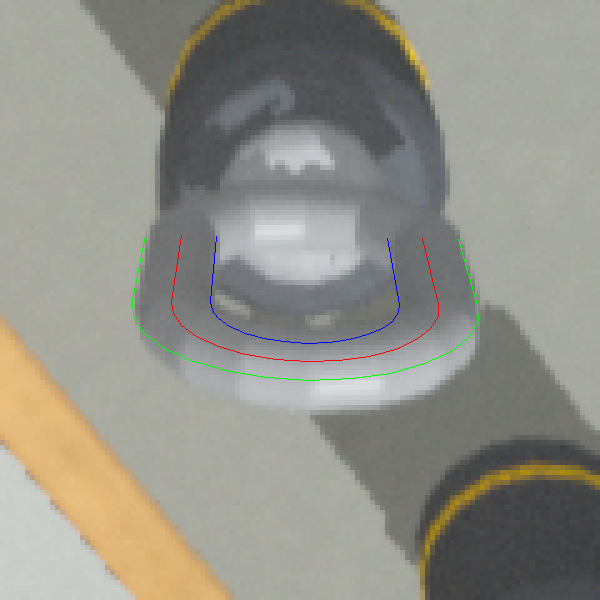

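View pics/w2.png

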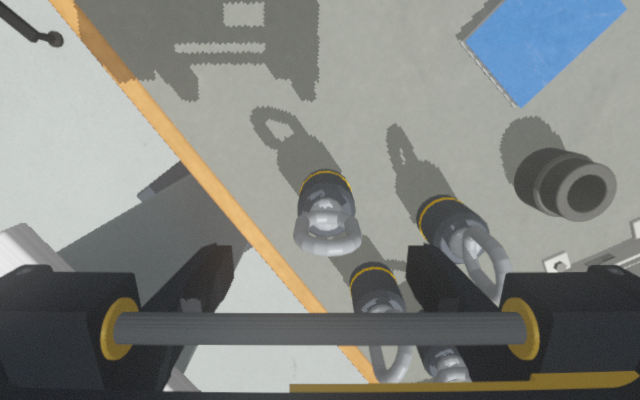

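```bash
python3 -m inch '5 20 -3 0; 5 45 -3 0; 5 64 -3 0; 5 71 -3 0; 5 71 -3 0; 5 71 -3 0' ; python3 -m inch '0 0 0 0; 0 0 0 0; 0 0 0 0; 0 0 0 0; 0 0 0 0; 0 0 0 0; 0 0 0 0' -0.3 30
```

```text
clock: 5.1
tool_pos: [0.4412, 0.0053, 0.0808]
eef_rot: [-0.674, 0.214, -0.215, 0.674]
contact_force: [-1.3, -0.1, -0.1]
opening: 0.997
clock: 5.8
tool_pos: [0.44, 0.0054, 0.0797]
eef_rot: [-0.674, 0.215, -0.214, 0.674]
contact_force: [-0.9, 1.1, 1.6]
opening: 0.487
```

```bash
python3 -m inch '0 -8 0 0; 0 -20 0 0; 0 -40 0 0; 0 -65 0 0; 0 -95 0 0; 0 -110 0 0; 0 -115 0 0; 0 -115 0 0; 0 -115 0 0';  python3 - <<'E'
from h import *
f=[]
for i in range(4):
    s=r.snapshot('wrist'); f.append(r.get_state()['contact_force'])
print(np.round(f,2))
st=r.get_state();R=Ro.from_quat(st['eef_rot']).as_matrix()
for S in ((.502,.052),): print(R.T@(np.array([*S,.195])-st['tool_pos']),st['opening'],st['tool_pos'])
cv2.imwrite('pics/w3.png',s['frame'][:,:,::-1])
E
```

```text
clock: 6.7
tool_pos: [0.4397, 0.0053, 0.194]
eef_rot: [0.674, -0.215, 0.214, -0.674]
contact_force: [0.6, 0.4, -5.9]
opening: 0.489
[[ 0.22 -0.   -6.57]
 [-0.06  0.25 -7.24]
 [-0.94 -1.06 -6.38]
 [-0.02  0.17 -6.18]]
[ 0.02361905 -0.00120139  0.07414239] 0.48576478615223256 [0.43988404 0.00512947 0.19392413]
```

View pics/w3.png

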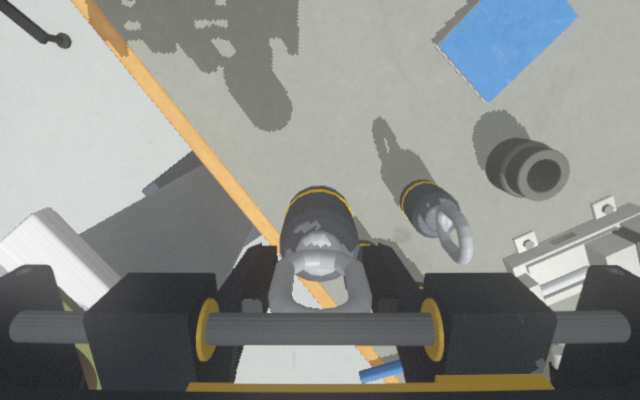

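```bash
python3 -m inch '3 0 10 -4; 8 0 25 -9; 13 0 40 -15; 18 0 55 -20; 22 0 68 -24; 24 0 74 -26; 24 0 74 -26; 24 0 74 -26';  python3 - <<'E'
from h import *
st=r.get_state();R=Ro.from_quat(st['eef_rot']).as_matrix();print(R.round(3))
s=snap('wrist','w4'); t=snap('top','t4'); sc=snap('scene','s4')
yb=np.array([.175,.985,0])
for off,z in ((-.025,.211),(-.025,.203),(0,.191),(.05,.199)): print(off,proj(s,np.array([.516,.131,z])+off*yb).round(1))
for c,q in (('wrist',s),('top',t),('scene',sc)):
  print(c,[(np.round(d['p'],2),np.round(d['centre'],1).tolist(),atz(q,d['centre'],.191).round(4)) for d in r.tip_of(c,'hook_seat')])
E
```

```text
clock: 7.7
tool_pos: [0.5017, 0.051, 0.1943]
eef_rot: [0.705, -0.059, 0.057, -0.704]
contact_force: [-0.2, -0.5, -6.9]
opening: 0.487
[[ 0.987 -0.002  0.163]
 [-0.163 -0.001  0.987]
 [-0.002 -1.    -0.001]]
-0.025 [160.2 320.7]
-0.025 [156.6 320.7]
0 [ 92.3 321.4]
0.05 [-56.2 323.4]
wrist [(np.float64(0.81), [83.7, 318.6], array([0.5154, 0.1346, 0.191 ])), (np.float64(0.2), [214.9, 317.7], array([0.5055, 0.0774, 0.191 ]))]
top [(np.float64(0.58), [201.8, 294.0], array([0.5214, 0.1371, 0.191 ]))]
scene []
```

View pics/w4.png

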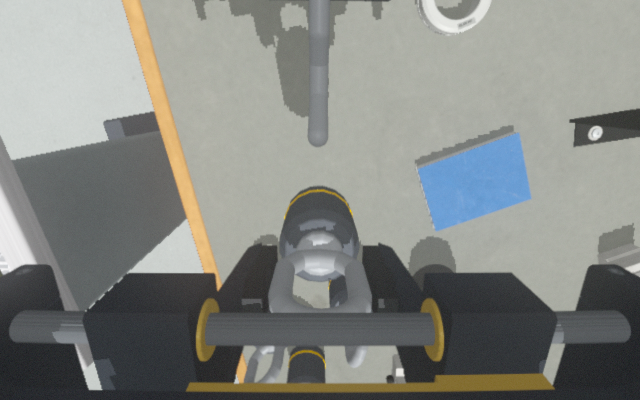

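```bash
python3 - <<'E'
import cv2,numpy as np
a=cv2.imread('pics/t4.png');b=cv2.imread('pics/s4.png')
A=cv2.resize(a[150:260,215:350],None,fx=5,fy=5,interpolation=3)
B=cv2.resize(b[120:290,200:350],None,fx=3.2,fy=3.2,interpolation=3)
cv2.imwrite('pics/c6.png',A);cv2.imwrite('pics/c7.png',B)
E
```

```text
(no output)
```

View pics/c6.png

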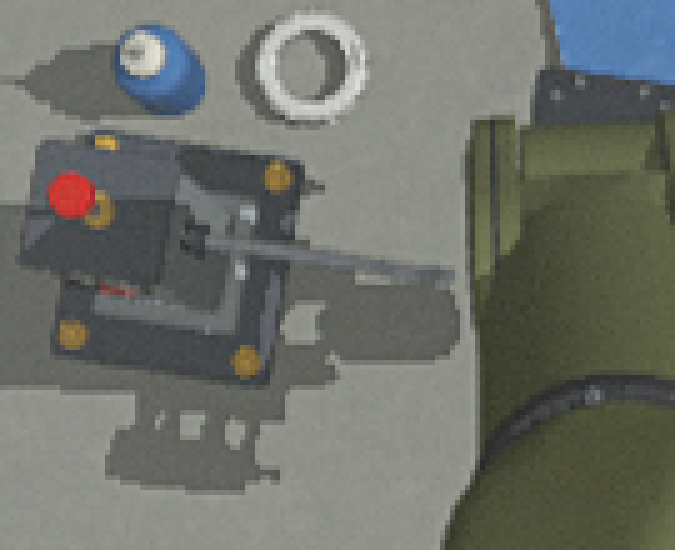

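View pics/c7.png

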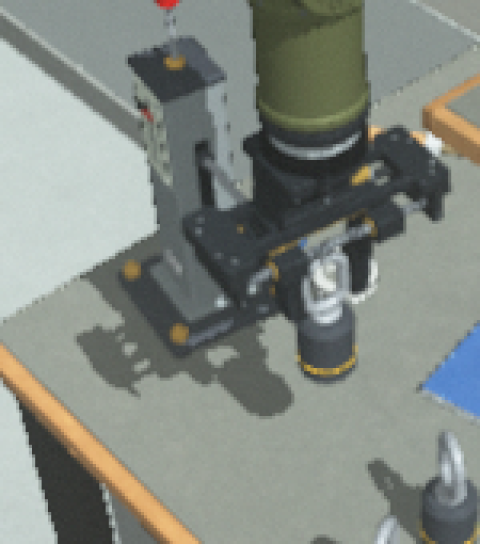

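```bash
python3 -m inch '0 3 8 0; 0 7 20 0; 0 10 32 0; 0 10 40 0; 0 10 42 0; 0 10 42 0; 0 10 42 0';  python3 - <<'E'
from h import *
s=snap('wrist','w5'); sc=snap('scene','s5')
st=r.get_state();R=Ro.from_quat(st['eef_rot']).as_matrix();print(st['tool_pos'],R.T@(np.array([.5155,.1345,.191])-st['tool_pos']))
b=sc['frame'][150:250,245:345,::-1]
cv2.imwrite('pics/c8.png',cv2.resize(b,None,fx=6,fy=6,interpolation=3))
E
```

```text
clock: 8.7
tool_pos: [0.5095, 0.0926, 0.1848]
eef_rot: [0.705, -0.057, 0.057, -0.705]
contact_force: [-0.5, -0.1, -6.7]
opening: 0.485
[0.50952849 0.09244251 0.18482294] [-0.00094043 -0.00619452  0.04246635]
```

View pics/w5.png

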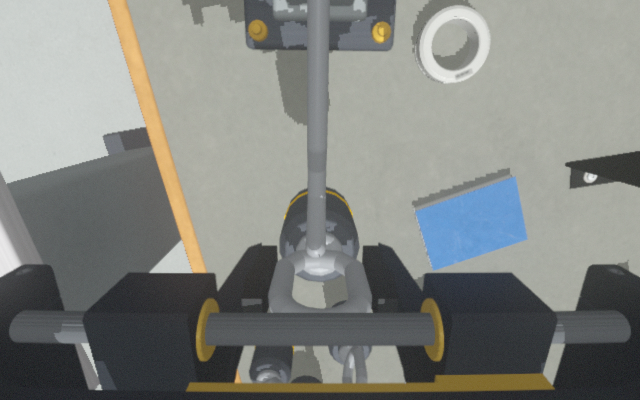

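View pics/c8.png

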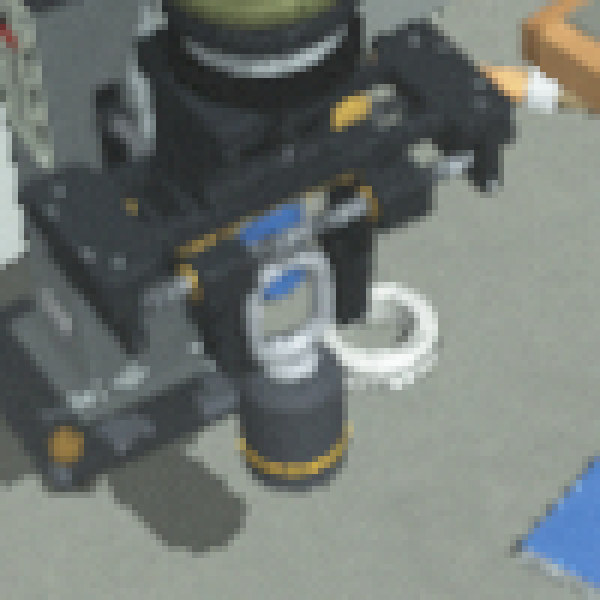

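```bash
python3 -m inch '-1 0 5 0; -1 0 10 0; -1 1 15 0; -1 1 20 0; -1 1 24 0; -1 1 24 0'; python3 -m inch '0 0 5 0; 0 0 10 0; 0 0 15 0; 0 0 18 0; 0 0 18 0; 0 0 18 0'; python3 - <<'E'
from h import *
s=snap('wrist','w6'); sc=snap('scene','s6')
f=[r.get_state()['contact_force']]
for i in range(3): r.snapshot('wrist'); f.append(r.get_state()['contact_force'])
print(np.round(f,2),np.mean(f,0))
st=r.get_state();R=Ro.from_quat(st['eef_rot']).as_matrix();print(st['tool_pos'],R.T@(np.array([.5155,.1345,.191])-st['tool_pos']))
b=sc['frame'][140:240,235:335,::-1]
cv2.imwrite('pics/c9.png',cv2.resize(b,None,fx=6,fy=6,interpolation=3))
E
```

```text
clock: 9.4
tool_pos: [0.5126, 0.1182, 0.1836]
eef_rot: [-0.705, 0.057, -0.057, 0.705]
contact_force: [0.4, 0.5, -7.0]
opening: 0.486
clock: 10.0
tool_pos: [0.5152, 0.1347, 0.1837]
eef_rot: [0.705, -0.057, 0.057, -0.705]
contact_force: [0.0, -1.0, -7.1]
opening: 0.487
[[ 0.03 -0.17 -6.68]
 [ 0.23 -0.04 -6.97]
 [ 0.62 -0.54 -6.56]
 [ 0.44  0.08 -6.17]] [ 0.32852708 -0.16976139 -6.59650581]
[0.51532299 0.13455085 0.18374195] [ 1.82942022e-04 -7.25804432e-03 -2.20948582e-05]
```

View pics/w6.png

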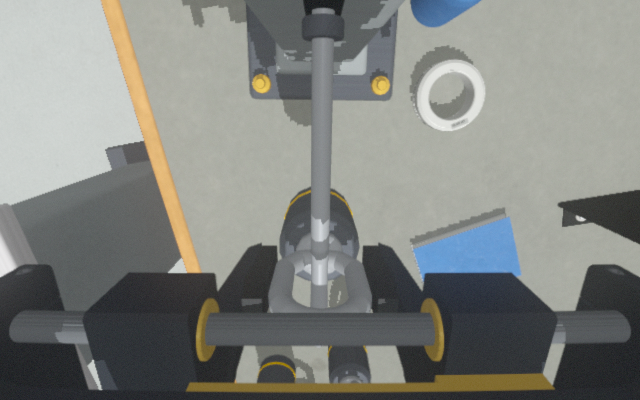

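View pics/c9.png

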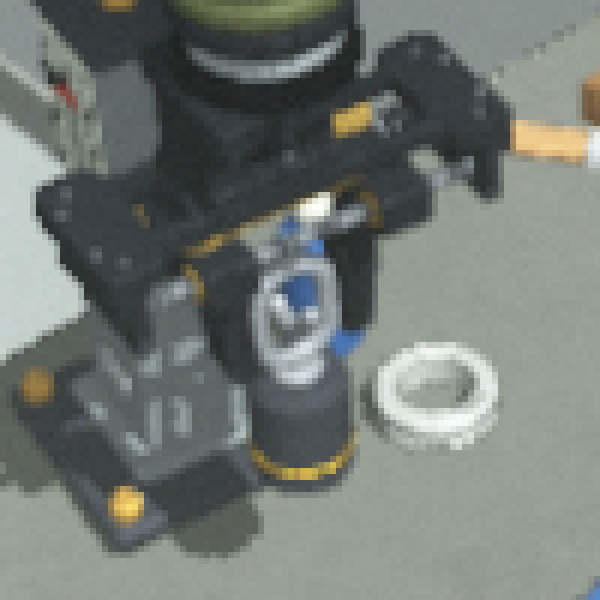

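```bash
python3 -m inch '0 4 0 0; 0 8 0 0; 0 12 0 0; 0 16 0 0; 0 19 0 0; 0 21 0 0; 0 23 0 0; 0 25 0 0; 0 27 0 0; 0 29 0 0'; python3 -m inch '0 2 0 0; 0 4 0 0; 0 6 0 0; 0 8 0 0; 0 10 0 0; 0 12 0 0; 0 14 0 0; 0 15 0 0; 0 15 0 0; 0 15 0 0'; python3 - <<'E'
from h import *
f=[]
for i in range(6): r.snapshot('wrist'); f.append(r.get_state()['contact_force'])
print(np.mean(f,0),np.std(f,0),r.get_state()['tool_pos'])
E
```

```text
clock: 11.25
tool_pos: [0.5155, 0.1349, 0.1547]
eef_rot: [-0.705, 0.057, -0.057, 0.705]
contact_force: [0.0, -0.1, -6.1]
opening: 0.487
clock: 12.25
tool_pos: [0.5155, 0.1348, 0.1398]
eef_rot: [-0.705, 0.057, -0.057, 0.705]
contact_force: [-1.0, -0.5, -3.2]
opening: 0.484
[ 0.0276627  -0.23834188 -2.85248844] [0.61095251 0.14171775 0.35398217] [0.51544969 0.1348165  0.13978147]
```

```bash
python3 -m inch '0 2 0 0; 0 4 0 0; 0 6 0 0; 0 8 0 0; 0 10 0 0; 0 12 0 0; 0 13 0 0; 0 14 0 0; 0 15 0 0; 0 15 0 0'; python3 - <<'E'
from h import *
f=[]
for i in range(12): r.snapshot('wrist'); f.append(r.get_state()['contact_force'])
print(np.mean(f,0),np.std(f,0)/3.5,r.get_state()['tool_pos'])
E
```

```text
clock: 13.55
tool_pos: [0.5155, 0.1348, 0.1247]
eef_rot: [-0.705, 0.057, -0.057, 0.705]
contact_force: [0.2, -0.7, -1.7]
opening: 0.486
[ 0.57020401  0.06423781 -0.62398145] [0.0568409  0.14074171 0.15925781] [0.51542657 0.134851   0.1247369 ]
```

```bash
python3 -m inch '0 1 0 0; 0 2 0 0; 0 3 0 0; 0 3 0 0; 0 3 0 0; 0 3 0 0; 0 3 0 0'; python3 - <<'E'
from h import *
f=[]
for i in range(4): r.snapshot('wrist'); f.append(r.get_state()['contact_force'])
print(np.mean(f,0),r.get_state()['tool_pos'])
E
python3 -m inch '0 0 0 0; 0 0 0 0; 0 0 0 0; 0 0 0 0; 0 0 0 0; 0 0 0 0; 0 0 0 0' 0.5; python3 - <<'E'
from h import *
snap('wrist','w7'); sc=snap('scene','s7')
b=sc['frame'][140:240,235:335,::-1]
cv2.imwrite('pics/c10.png',cv2.resize(b,None,fx=6,fy=6,interpolation=3))
E
```

```text
clock: 14.85
tool_pos: [0.5154, 0.1348, 0.1217]
eef_rot: [-0.705, 0.057, -0.057, 0.705]
contact_force: [1.1, -0.9, 0.4]
opening: 0.487
[ 0.64445285 -0.34868912 -0.2476399 ] [0.51540894 0.13482325 0.12174369]
clock: 15.75
tool_pos: [0.5153, 0.1348, 0.1217]
eef_rot: [-0.705, 0.057, -0.057, 0.705]
contact_force: [0.1, -0.8, -0.1]
opening: 0.749
```

View pics/w7.png

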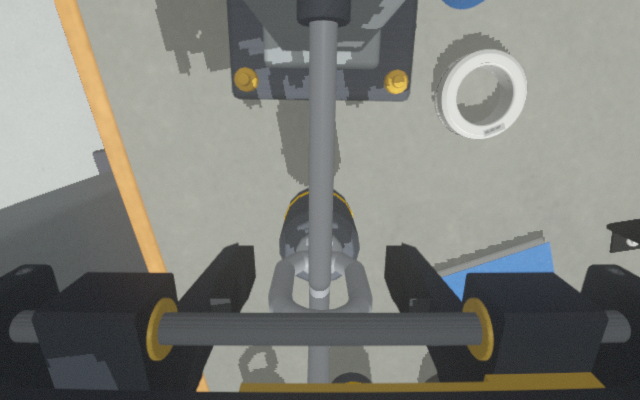

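View pics/c10.png

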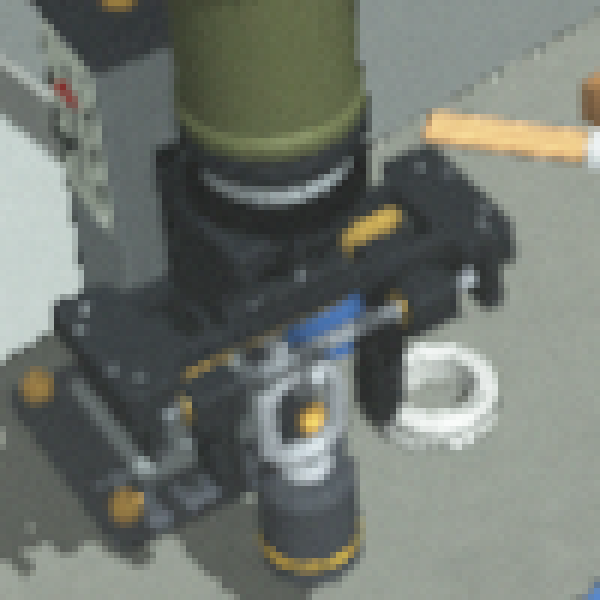

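```bash
python3 -m inch '0 -3 0 0; 0 -8 0 0; 0 -18 0 0; 0 -33 0 0; 0 -58 0 0; 0 -98 0 0; 0 -138 0 0; 0 -178 0 0; 0 -218 0 0; 0 -258 0 0'; python3 -m inch '0 -30 -6 0; 0 -30 -12 0; 0 -30 -12 0' -1 20; python3 - <<'E'
from h import *
s=snap('wrist','w8'); sc=snap('scene','s8'); t=snap('top','t8')
st=r.get_state();R=Ro.from_quat(st['eef_rot']).as_matrix();print(R.round(3),st['tool_pos'],R.T@(np.array([.539,.2725,.39])-st['tool_pos']))
for c,q in (('wrist',s),('scene',sc)):
  for n,z in (('knob_top',.346),('pointer_mark',.204),('index_mark',.24)):
    print(c,n,[(np.round(d['p'],2),np.round(d['centre'],1).tolist(),atz(q,d['centre'],z).round(4)) for d in r.tip_of(c,n)])
b=sc['frame'][100:250,215:335,::-1]
cv2.imwrite('pics/c11.png',cv2.resize(b,None,fx=4,fy=4,interpolation=3))
E
```

```text
clock: 16.85
tool_pos: [0.5148, 0.1345, 0.3825]
eef_rot: [-0.705, 0.057, -0.058, 0.705]
contact_force: [0.4, 0.5, -0.2]
opening: 0.748
clock: 17.15
tool_pos: [0.5131, 0.1218, 0.4106]
eef_rot: [-0.705, 0.057, -0.058, 0.705]
contact_force: [0.2, 0.2, -1.0]
opening: 0.5
[[ 0.987 -0.003  0.161]
 [-0.161 -0.     0.987]
 [-0.002 -1.    -0.001]] [0.51253866 0.1230823  0.40861923] [0.00208724 0.01849358 0.15174373]
wrist knob_top []
wrist pointer_mark [(np.float64(0.53), [33.6, 385.2], array([0.5996, 0.2492, 0.204 ])), (np.float64(0.48), [152.0, 318.0], array([0.516 , 0.1457, 0.204 ]))]
wrist index_mark [(np.float64(0.58), [6.5, 281.4], array([0.5067, 0.2794, 0.24  ]))]
scene knob_top [(np.float64(0.66), [117.7, 250.7], array([0.5308, 0.2633, 0.346 ]))]
scene pointer_mark []
scene index_mark [(np.float64(0.19), [273.3, 372.4], array([ 0.4608, -0.215 ,  0.24  ]))]
```

View pics/w8.png

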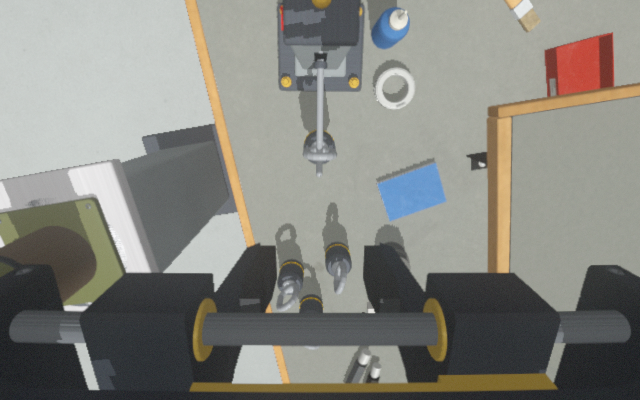

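View pics/c11.png

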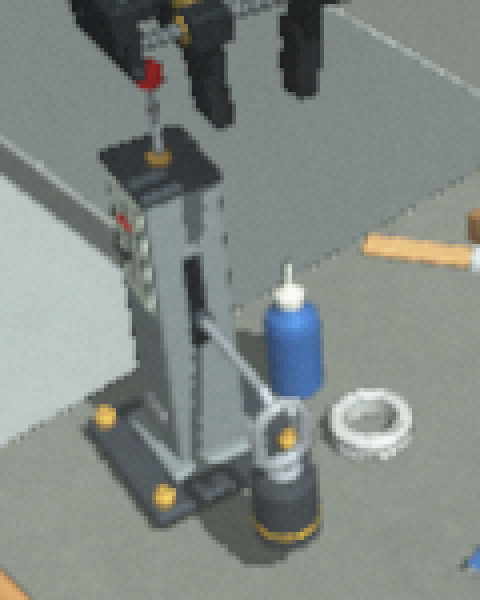

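```bash
python3 - <<'E'
from h import *
import pickle
S=pickle.load(open('S.pkl','rb'))['scene']
def up(n): return cv2.resize(cv2.imread(f'pics/{n}.png'),None,fx=8,fy=8,interpolation=cv2.INTER_CUBIC)
base=np.array([.5153,.1346,0])
def pix(zb): return proj(S,base+[0,0,zb])
z6=.18374+.0103-.09
p=pix(z6); print(p, pix(z6-.062))
a=up('s6'); 
# template: lower cylinder with band
r0,r1,c0,c1=[int(v*8) for v in (p[0]-16,p[0]+5,p[1]-9,p[1]+10)]
T=a[r0:r1,c0:c1]; cv2.imwrite('pics/tpl.png',T)
for n in ('s7','s8'):
    b=up(n); m=cv2.matchTemplate(b[r0:r0+60*8,c0-80:c1+80],T,cv2.TM_CCOEFF_NORMED); _,v,_,l=cv2.minMaxLoc(m)
    d=np.array([l[1],l[0]-80])/8; print(n,v,d)
for dz in (.058,.06,.062,.064,.066): print(dz,pix(z6-dz)-p)
E
```

```text
[215.57212643 285.39683998] [231.08869927 286.83800977]
s7 0.925796389579773 [15.75  1.25]
s8 0.9261410236358643 [15.75  1.25]
0.058 [14.54769313  1.3511868 ]
0.06 [15.03266949  1.39622822]
0.062 [15.51657284  1.44116979]
0.064 [15.99940673  1.48601184]
0.066 [16.48117472  1.53075469]
```

View pics/tpl.png

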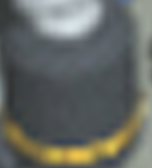

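```bash
python3 -m inch '0 0 25 0; 0 0 60 0; 1 0 100 0; 2 8 135 0; 2 18 152 0; 2 18 152 0; 2 18 152 0; 2 18 152 0' -1; python3 - <<'E'
from h import *
sc=snap('scene','s9'); t=snap('top','t9'); w=snap('wrist','w9')
st=r.get_state();print(st['tool_pos'],st['opening'],st['contact_force'])
a=cv2.resize(sc['frame'][80:190,205:315,::-1],None,fx=5,fy=5,interpolation=3)
q=proj(sc,st['tool_pos']-[0,0,.008]);cv2.circle(a,(int((q[1]-205+.5)*5),int((q[0]-80+.5)*5)),3,(255,0,255),-1)
cv2.imwrite('pics/c12.png',a)
E
```

```text
clock: 18.4
tool_pos: [0.5404, 0.27, 0.3923]
eef_rot: [0.705, -0.058, 0.059, -0.704]
contact_force: [-0.1, -0.5, -0.4]
opening: 0.005
[0.54032369 0.2710174  0.3925171 ] 0.00610531490182034 [-0.84753329  0.17627116  0.72153752]
```

View pics/c12.png

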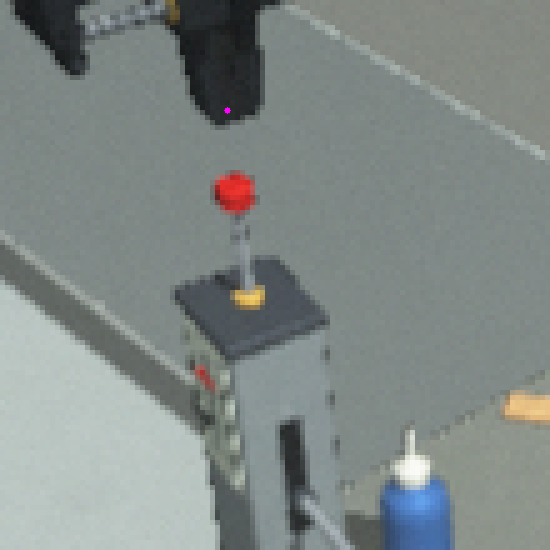

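View pics/w9.png

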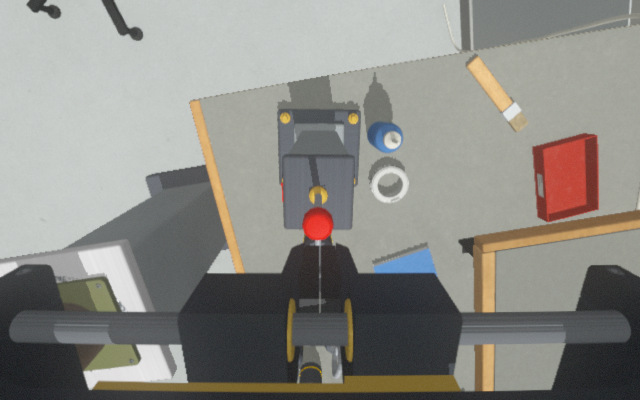

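```bash
python3 - <<'E'
from h import *
import pickle
s=pickle.load(open('S.pkl','rb'))['scene']; w=r.snapshot('wrist')
print(atz(s,(116.3,251.5),.346)); 
f=w['frame'].astype(int); m=((f[:,:,0]>150)&(f[:,:,1]<60)&(f[:,:,2]<60)); m[:,:270]=0;m[:,370:]=0
rr,cc=np.nonzero(m); print(rr.min(),rr.max(),cc.min(),cc.max())
rc=((rr.min()+rr.max())/2,(cc.min()+cc.max())/2); print(rc,atz(w,rc,.341),atz(w,rc,.346))
print([(d['p'],d['centre'],atz(w,d['centre'],.346)) for d in r.tip_of('wrist','knob_top')])
print(r.get_state()['tool_pos'])
E
```

```text
[0.53596965 0.26693197 0.346     ]
185 240 282 332
(np.float64(212.5), np.float64(307.0)) [0.53463067 0.28265231 0.341     ] [0.53512302 0.28438491 0.346     ]
[(0.62, [229.8, 316.5], array([0.53894162, 0.27218258, 0.346     ])), (0.18, [148.3, 316.3], array([0.54724646, 0.32201478, 0.346     ]))]
[0.54007965 0.27176912 0.39227305]
```

```bash
python3 -m inch '-1 15 0 0; -1 28 0 0; -1 34 0 0; -1 38 0 0; -1 43 0 0; -1 48 0 0; -1 53 0 0; -1 58 0 0; -1 63 0 0; -1 67 0 0'; python3 -m inch '0 2 0 0; 0 4 0 0; 0 6 0 0; 0 6 0 0; 0 6 0 0'; python3 - <<'E'
from h import *
sc=snap('scene','s10'); w=snap('wrist','w10')
st=r.get_state();print(st['tool_pos'],st['tool_pos'][2]-.008,st['contact_force'])
cv2.imwrite('pics/c13.png',cv2.resize(sc['frame'][110:210,205:305,::-1],None,fx=6,fy=6,interpolation=3))
E
```

```text
clock: 19.65
tool_pos: [0.5391, 0.2727, 0.3243]
eef_rot: [-0.705, 0.057, -0.057, 0.705]
contact_force: [-0.6, -1.5, 2.6]
opening: 0.002
clock: 20.15
tool_pos: [0.5386, 0.2732, 0.3184]
eef_rot: [-0.705, 0.057, -0.057, 0.705]
contact_force: [0.5, 0.4, -0.4]
opening: 0.004
[0.53868155 0.27312569 0.3185303 ] 0.3105303037463596 [-0.33427556  1.76758484 -0.23119729]
```

View pics/c13.png

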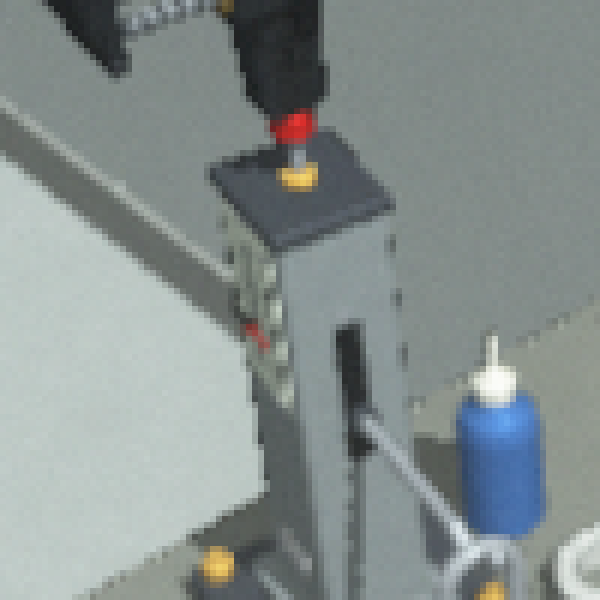

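```bash
python3 -m inch '0 1 0 0; 0 2 0 0; 0 2 0 0; 0 2 0 0; 0 2 0 0'; python3 - <<'E'
from h import *
sc=snap('scene','s11')
st=r.get_state();print(st['tool_pos'],.346-st['tool_pos'][2]+.008,st['contact_force'])
ims=[cv2.resize(cv2.imread(f'pics/{n}.png')[140:185,238:260],None,fx=12,fy=12,interpolation=cv2.INTER_CUBIC) for n in ('s4','s9','s11')]
cv2.imwrite('pics/c14.png',np.hstack(ims))
E
```

```text
clock: 20.75
tool_pos: [0.5388, 0.2731, 0.3167]
eef_rot: [-0.705, 0.057, -0.057, 0.705]
contact_force: [-1.0, 0.9, 1.2]
opening: 0.009
[0.53884621 0.27307235 0.31674958] 0.03725041860981953 [-1.08803762  0.36206003  1.28741871]
```

View pics/c14.png

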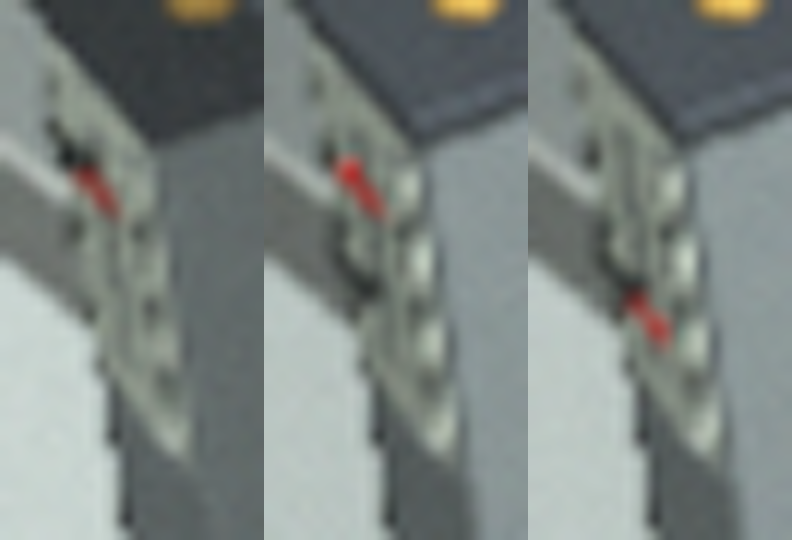

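```bash
python3 -m inch '0 -3 0 0; 0 -10 0 0; 0 -25 0 0; 0 -50 0 0; 0 -80 0 0; 0 -80 -40 0; 0 -80 -75 0; 0 -80 -75 0; 0 -80 -75 0'; python3 - <<'E'
from h import *
sc=snap('scene','s12'); w=snap('wrist','w12'); t=snap('top','t12')
print(r.get_state()['tool_pos'])
ims=[cv2.resize(cv2.imread(f'pics/{n}.png')[140:185,238:260],None,fx=12,fy=12,interpolation=cv2.INTER_CUBIC) for n in ('s4','s12')]
B=cv2.resize(sc['frame'][100:250,215:305,::-1],None,fx=3.6,fy=3.6,interpolation=3)
ims=np.hstack(ims+[B[:540]]); cv2.imwrite('pics/c15.png',ims)
for n in ('oil_bottle','ring_gauge','master_bush'): print(n,[d['centre'] for d in r.tip_of('scene',n)][:2])
E
```

```text
clock: 21.7
tool_pos: [0.5271, 0.1982, 0.3975]
eef_rot: [-0.704, 0.058, -0.058, 0.705]
contact_force: [1.0, 0.8, 0.6]
opening: 0.009
[0.52678423 0.20037642 0.39663106]
oil_bottle [[196.5, 289.3]]
ring_gauge [[211.0, 285.9], [209.2, 307.8]]
master_bush [[269.2, 372.8]]
```

View pics/c15.png

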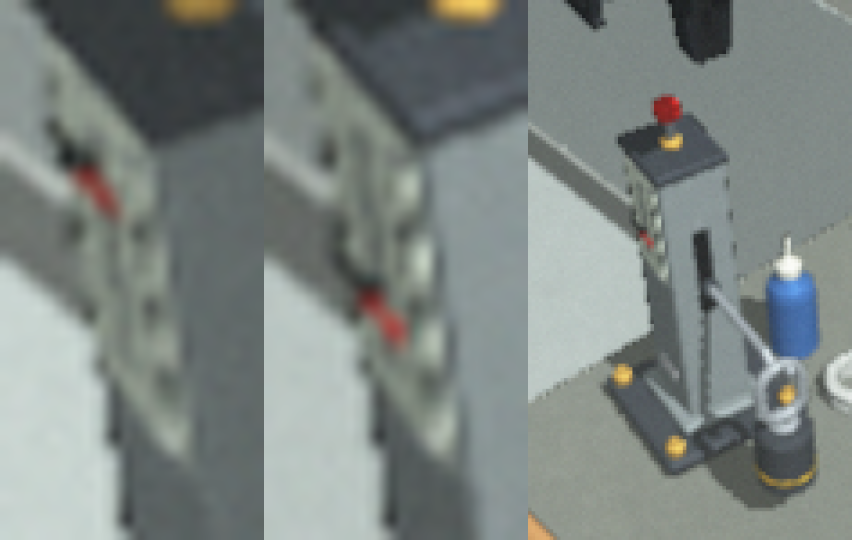

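View pics/w12.png

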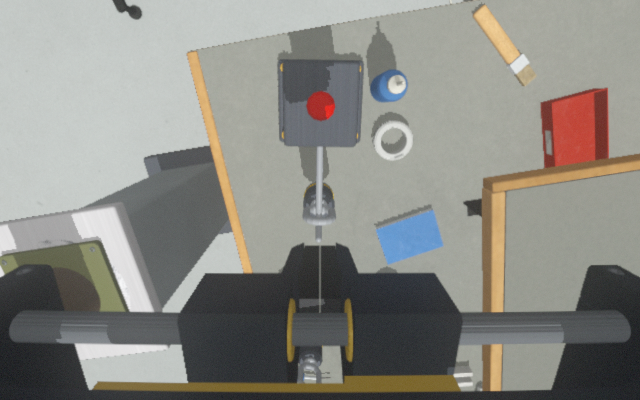

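```bash
python3 - <<'E'
from h import *
for n in ('s0','s9','s12'):
    a=cv2.imread(f'pics/{n}.png').astype(int)[140:185,238:252]
    red=np.clip(a[:,:,2]-a[:,:,1]-30,0,None); blk=np.clip(75-a.max(2),0,None); 
    blk[:,11:]=0; blk[:8]=0; blk[30:]=0
    yy,xx=np.mgrid[:45,:14]; 
    for m in (red,blk): print(n,m.sum(),(m*yy).sum()/m.sum(),(m*xx).sum()/m.sum())
    print(blk[8:30].tolist() if n!='s9' else '')
E
```

```text
[ WARN:0@0.023] global loadsave.cpp:275 findDecoder imread_('pics/s0.png'): can't open/read file: check file path/integrity
Traceback (most recent call last):
AttributeError: 'NoneType' object has no attribute 'astype'
```

```bash
python3 - <<'E'
from h import *
for n in ('scene0','s9','s12'):
    a=cv2.imread(f'pics/{n}.png').astype(int)[140:185,238:252]
    red=np.clip(a[:,:,2]-a[:,:,1]-30,0,None); blk=np.clip(70-a.max(2),0,None); 
    blk[:,10:]=0; blk[:8]=0; blk[27:]=0
    yy,xx=np.mgrid[:45,:14]
    for m in (red,blk): print(n,m.sum(),((m*yy).sum()/m.sum()).round(2),((m*xx).sum()/m.sum()).round(2))
    print('\n'.join(' '.join(f'{v:2d}' for v in row) for row in blk[8:27,:11]))
E
```

```text
scene0 233 15.12 7.55
scene0 47 12.49 5.09
 0  0  0  0  0  0  0  0  0  0  0
 0  0  0  0  0  0  0  0  0  0  0
 0  0  0  0  0  0  0  0  0  0  0
 0  0  0  0  0  0  0  0  0  0  0
 0  0  0  0  0 22  2  0  0  0  0
 0  0  0  0  0 21  2  0  0  0  0
 0  0  0  0  0  0  0  0  0  0  0
 0  0  0  0  0  0  0  0  0  0  0
 0  0  0  0  0  0  0  0  0  0  0
 0  0  0  0  0  0  0  0  0  0  0
 0  0  0  0  0  0  0  0  0  0  0
 0  0  0  0  0  0  0  0  0  0  0
 0  0  0  0  0  0  0  0  0  0  0
 0  0  0  0  0  0  0  0  0  0  0
 0  0  0  0  0  0  0  0  0  0  0
 0  0  0  0  0  0  0  0  0  0  0
 0  0  0  0  0  0  0  0  0  0  0
 0  0  0  0  0  0  0  0  0  0  0
 0  0  0  0  0  0  0  0  0  0  0
s9 367 14.65 7.27
s9 28 23.39 7.71
 0  0  0  0  0  0  0  0  0  0  0
 0  0  0  0  0  0  0  0  0  0  0
 0  0  0  0  0  0  0  0  0  0  0
 0  0  0  0  0  0  0  0  0  0  0
 0  0  0  0  0  0  0  0  0  0  0
 0  0  0  0  0  0  0  0  0  0  0
 0  0  0  0  0  0  0  0  0  0  0
 0  0  0  0  0  0  0  0  0  0  0
 0  0  0  0  0  0  0  0  0  0  0
 0  0  0  0  0  0  0  0  0  0  0
 0  0  0  0  0  0  0  0  0  0  0
 0  0  0  0  0  0  0  0  0  0  0
[... 195 characters left out ...]
  0
 0  0  0  0  0  0  0  0  0  0  0
s12 214 26.11 9.66
s12 16 22.75 7.38
 0  0  0  0  0  0  0  0  0  0  0
 0  0  0  0  0  0  0  0  0  0  0
 0  0  0  0  0  0  0  0  0  0  0
 0  0  0  0  0  0  0  0  0  0  0
 0  0  0  0  0  0  0  0  0  0  0
 0  0  0  0  0  0  0  0  0  0  0
 0  0  0  0  0  0  0  0  0  0  0
 0  0  0  0  0  0  0  0  0  0  0
 0  0  0  0  0  0  0  0  0  0  0
 0  0  0  0  0  0  0  0  0  0  0
 0  0  0  0  0  0  0  0  0  0  0
 0  0  0  0  0  0  0  0  0  0  0
 0  0  0  0  0  0  0  0  0  0  0
 0  0  0  0  0  0  2  0  0  0  0
 0  0  0  0  0  0  0  0  0  0  0
 0  0  0  0  0  0  0  6  8  0  0
 0  0  0  0  0  0  0  0  0  0  0
 0  0  0  0  0  0  0  0  0  0  0
 0  0  0  0  0  0  0  0  0  0  0
```

```bash
python3 -m inch '0 0 0 0; 0 0 0 0; 0 0 0 0'; python3 -c "
from plant import r
print(r.finish_job())"
```

```text
clock: 22.3
tool_pos: [0.5268, 0.1989, 0.3966]
eef_rot: [0.705, -0.057, 0.057, -0.705]
contact_force: [0.1, 1.0, 0.0]
opening: 0.002
the job is handed in; nothing more can be done
None
```

The counterweight is hanging on the hook, released and still, and the red index looks level with the pointer. I handed the job in at 22.3 s; it returned no verdict.

**What I did:**
- I took the leftmost of the four look-alikes and gripped it across the eye's legs. It weighed about 6.6 N.
- I threaded the eye over the hook and lowered it at about 20 mm/s, until the wrist force was about zero, then let go.
- I pushed the knob down 37.3 mm with the shut fingertips and backed off.

**Last checks:**
- **Dip:** three estimates roughly agree: about 37 mm from the arm's height at release, 36.6 mm from the weight, and 38 mm from matching pictures.
- **Level:** in the scene picture the red index and the black pointer moved down by the same amount, 11.0 and 10.9 pixels, or about 37 mm. The pointer is only a few dark pixels wide, so this is good to about 1–1.5 mm. I took no closer view of the scale.
- **Hanging still:** the counterweight matched at the same place in pictures about 1.4 s apart. The last picture shows it upright in the seat with the gripper clear.
- **Other things on the bench:** the bottle, ring gauge and bush look undisturbed in the pictures. The detector's positions for the bottle and bush shifted 3–4 pixels since the start, about its usual scatter. For the ring gauge its top guess was wrong and its second matched the starting position.

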